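# Load the exposure box and hold its shutter at the index

### The job

Expose the two coated parts: take the tray that carries the round lid and the steel pin by its upright handle, slide it along the bench into the slot of the low grey box until it is fully home against the stop inside, with both parts still lying in it, and let go of it. Only then pull the spring-return shutter on top of the box out by its knob until its pointer stands level with the index clip, without shifting the clip, and finish the program still gripping the knob and holding the shutter there (it springs shut if released). Leave the other things on the bench where they are.

Things in the scene. Friction and masses are not known exactly. Their poses are not given: they have to be found in the camera images.
- box: Low grey steel box fixed to the bench, 130 (x) x 150 (y) x 54 mm high, no floor. Origin at the centre of its footprint, on the bench, z up. Its slot is in the -x face, which looks roughly to the robot's left; the shutter on top slides out toward -y, roughly to the robot. Fully home, the tray's pan centre is at x = 0, y = 0 and the tray's axes lie along the box's; the stop inside is at x = +55 mm.
- slot (a point): Middle of the slot's mouth in the box's -x face (box x = -65, y = 0, z = 23 mm); axes as the box's. The slot is 106 mm wide and 46 mm high, open down to the bench; the tray goes in along +x. Two flared 25 mm high lead-in plates reach 27 mm in front of the mouth.
- tray_handle (a point): Grip point of the loose aluminium tray's upright handle: a fin 30 mm long (tray x), 12 mm thick (tray y), top 55 mm above the bench; the point is on its centre line, 36 mm above the bench. It stands on a 26 mm wide, 4 mm thick tongue, 125 mm behind the pan's centre (tray x = -125 mm). Axes: x from the handle to the pan, z up.
- tray_pan (a point): Centre of the tray's pan, on its floor (3 mm above the bench when the tray lies flat). The pan is 110 (x) x 96 (y) x 16 mm high outside, walls 3 mm, and enters the slot far side (+x) first. The tray weighs about 0.3 kg and is meant to slide on the bench.
- jar_lid: Round metal jar lid, 58 mm wide, 13 mm high, lying loose in the pan; origin at the centre of its underside.
- steel_pin: Steel pin, 76 mm long, 12 mm thick, lying loose in the pan across it, toward the handle; origin at the centre of its underside.
- shutter_knob (a point): Grip point of the shutter's upright round knob on top of the box: 26 mm in diameter, from 68 to 106 mm above the bench; the point is on its axis, 90 mm above the bench, at box x = 0, y = -12 mm when shut. The shutter plate below is 59 mm above the bench; pointer and index clip reach no higher than 66 mm. Axes as the box's.
- shutter_pointer (a point): Tip of the thin dark bar (3 mm wide) on the shutter, 50 mm to the box's -x side of the centre line, 63 mm above the bench; it moves along box -y with the shutter. Axes as the box's.
- index_tip (a point): Tip of the small dark steel index clip (12 x 10 mm) beside the shutter's track, on the slot side; in line with the pointer's path, so that the pointer is on the mark when both have the same y in the box's frame. It is stiff and stays where it was set. Axes as the box's.
- shutter (a joint): How far the shutter is pulled out toward box -y, m: 0 shut, at most 0.08. A spring pulls it shut with about 4.5 N at 0, growing by 0.9 N per 10 mm.
- index (a joint): Where the index clip is set on the same scale as the shutter: the pointer is on the mark when the shutter reads the same as this. It is 0.03 to 0.06.
- wax_tin: Bystander: open round tin, 62 mm wide, 23 mm high; origin at the centre of its underside.
- pigment_jar_2: Bystander: lidded jar, 58 mm wide, 78 mm high; origin at the centre of its underside.
- pigment_jar_3: Bystander: lidded jar, 58 mm wide, 70 mm high; origin at the centre of its underside.
There are look-alikes about, which are no part of the job. What is shaped like the steel_pin but purple is not meant.

How it is judged:
By the outcome, as a careful person would: the job done as asked, in the order asked, and still so for the second after the job is handed in, while the arm keeps its last pose, push and grip.
It also fails if it takes over 58 s, if anything falls off the work surface, if the arm or the gripper's body presses on something with over 40 N, if the wrist force passes 120 N, or if a joint passes its speed limit or range.

### The arm

A 7-joint arm with a two-finger parallel gripper is mounted at the origin on a cart in front of the work surface, level with it; the furniture and walls round the work are solid. World frame = base frame: x ahead of the robot, y to its left, z up, the work surface at z = 0. Lengths are in mm, angles in rad, forces in N, time in s.
With the tool pointing down it reaches from about 400 to 850 mm from the base axis. Payload 10.4 kg.
Tool frame: the origin (TCP) lies midway between the tips of the shut fingers; the grasp point (between the pads) lies 19 mm behind it; z points along the fingers, y is the line along which they close (so a half turn about z gives the same grasp; the last joint's range is limited). The gripper opens to 85 mm and grips with 20 to 120 N. Pads are 22 mm wide; open, the fingers measure 114 mm over their backs; the gripper's body (76 mm by 85 mm) begins 54 mm behind the grasp point. The pads swing forward as they close: fully open they stand 13 mm farther back than shut.
Start: joints at [1.195, 0.332, -0.065, 1.46, 0.022, 1.35, -0.088], TCP at [215.976, -586.52, 231.338] pointing down, gripper open.
Joint ranges: [-2.6, 2.6], [-0.5, 2.12], [-1.47, 1.34], [0.16, 2.42], [-1.27, 4.41], [0.06, 2.06], [-2.6, 2.6]. Speed limits (rad/s): [2.22, 2.22, 2.79, 2.79, 3.14, 3.14, 3.14].

### API

Orientations are given as a 3x3 rotation matrix whose columns are the frame's x, y, z axes.
In Python, from station import telemetry, optics, r gives the robot as it stands. The module is installed in compiled form; this text tells all that it offers.
- The arm moves only by the tool play_rows, never from a script. Its argument "commands" is a list of rows, each a list of 3 entries, a list of its own where there are three numbers: the shift along the tool's x, y, z in mm, then the turn, a rotation vector about the tool's x, y, z in rad, then the gripper's target within -1 to 1 (shut at 1, half-way at 0, fully open at -1). In form: [[[dx, dy, dz], [ax, ay, az], hand], ...]. A call has 1 to 5 rows; each row is the pose to reach, as a shift and turn from the pose commanded when the call began, along the tool's axes at that moment; what a row does not reach only later rows make up. A row lasts 1/12 s, in which the tool goes at most 41.7 mm and 7.16 degrees, less where a joint would pass 70% of its speed; a pose out of reach is approached as far as the arm can. A call with a gripper value outside its range is refused whole. The fingers move at their own pace and stop on an object; "grip_force" is the grip in N (left out, the last holds). Time passes only in rows, so rows that repeat a pose let the fingers close. It gives the time, the measured TCP pose, the force, the opening and the grip force at its end, in the units of the state.
- telemetry.get_state(): the state, without advancing time (a new reading comes with each control period).
- optics.camera(name): name is "scene" or "top" or "wrist"; returns (picture, depth): 480x640x3 uint8, red, green, blue; 480x640 float32, mm along the optical axis (not along the pixel's ray), 0 where there is no reading.
- optics.camera_model(name): a dict with "fx", "fy", "cx", "cy" (pixels), "position" and "attitude" of the camera in the world. Camera axes: x right, y down, z forward; pixel columns grow to the right and rows downward; lengths in mm; the calibration is good to about 2 mm. The wrist camera is an equidistant fisheye: a pixel r from the principal point sees the ray r / f radians off the axis. A picture is of the moment at which its call begins: read the wrist's pose just before it. camera_model takes no time and is no camera call; for the wrist camera it gives the pose at the moment of the call.
- r.close_job(): hands the job in; it is judged then, once.
The state is a dict: "time_s": time; "joint_positions": joint angles; "joint_velocities": joint speeds; "joint_efforts": joint torques, N m; "tool_pos": TCP position; "tool_rot": TCP orientation; "wrist_force": force on the tool from outside, world axes, zero at the start; "wrist_torque": the same for the moment, N m; "grip_width": finger opening in mm; "grip_force": force on a finger pad.
Only numpy, scipy, OpenCV 4.12 (cv2) and the standard library are available. Lean on these libraries where they do the work, as an engineer would, in place of code of your own. Each camera call takes 0.05 s, during which the arm holds its last target. There are 200 camera calls.

## Working session

There is one attempt and no reset: what is moved stays moved. The work goes in short steps, Python scripts to look and compute and a tool call to move; the robot and the scene stay as the last step left them, time stands still between calls to the robot, and variables do not carry over. Pictures are saved under pics/ and viewed, at most 10 in all, crops included, and the job is handed in when it is done.

Besides the shell and the picture viewer there is one more tool, called after "Request:" in YAML: its name, and indented under it one key for each argument. play_rows: Moves the arm, as the interface text tells. Its arguments: {"type":"object","properties":{"commands":{"type":"array","items":{"type":"array"}},"grip_force":{"type":"number"}},"required":["commands"]}

```bash
mkdir -p pics; python3 - <<'E'
from station import telemetry, optics, r
import cv2,numpy as np
s=telemetry.get_state(); print(s['time_s'],s['tool_pos'],s['tool_rot'],s['grip_width'])
for n in ['scene','top']:
    p,d=optics.camera(n); np.savez(f'pics/{n}0.npz',p=p,d=d); cv2.imwrite(f'pics/{n}0.png',p[:,:,::-1]); print(n,optics.camera_model(n))
E
```

```text
0.0 [ 215.79006321 -586.12891888  230.50516891] [[ 9.38410323e-01  3.45522404e-01 -5.77394604e-04]
 [ 3.45522880e-01 -9.38409312e-01  1.37926656e-03]
 [-6.52649766e-05 -1.49382102e-03 -9.99998882e-01]] 85.34030636822283
scene {'fx': 454.4711114854597, 'fy': 454.4711114854597, 'cx': 316.1654988029119, 'cy': 239.52387187795438, 'position': array([1122.96645936,  408.83364586,  794.63120042]), 'attitude': array([[-0.55287257,  0.58738484, -0.59102536],
       [ 0.83326309,  0.39154397, -0.39034081],
       [ 0.00213214, -0.70828834, -0.70592002]])}
top {'fx': 508.7448251527227, 'fy': 508.7448251527227, 'cx': 319.2347416143868, 'cy': 239.13673658735894, 'position': array([ 369.65287595,   23.8709278 , 1344.99252202]), 'attitude': array([[ 0.01114742, -0.99198606,  0.12585464],
       [-0.99987826, -0.01243239, -0.0094291 ],
       [ 0.01091821, -0.12573421, -0.99200388]])}
```

View pics/scene0.png

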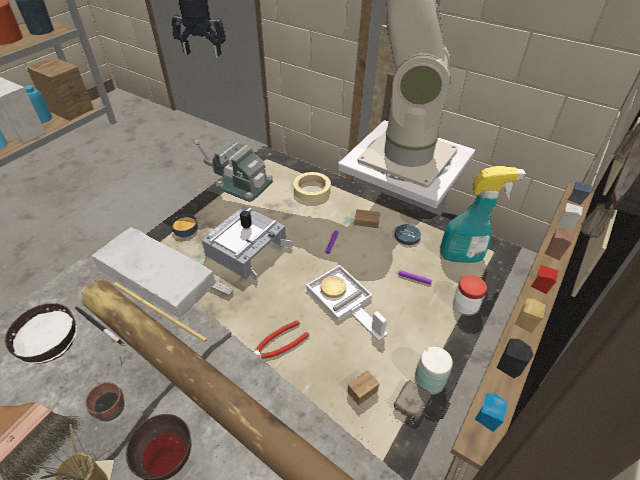

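View pics/top0.png

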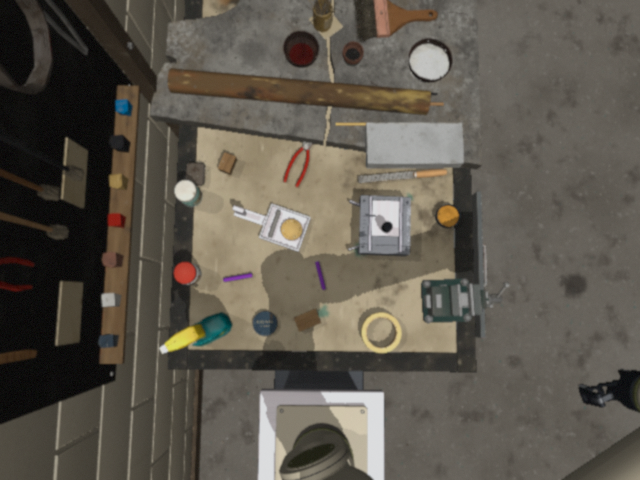

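The scene view shows the tray at (340,292) with its handle at (375,322), and the box at (245,240). In the top view, the tray is at (285,228) with its handle at (238,210), and the box is at (385,225) with its knob at (386,227). Next I'll take point clouds by height.

```bash
cat > h.py <<'E'
import numpy as np,cv2
from station import telemetry, optics, r
def cloud(d,m):
    v,u=np.mgrid[:480,:640]; c=np.stack([(u-m['cx'])/m['fx']*d,(v-m['cy'])/m['fy']*d,d],-1)
    return c@m['attitude'].T+m['position']
def ray(u,v,z,m):
    d=m['attitude']@np.array([(u-m['cx'])/m['fx'],(v-m['cy'])/m['fy'],1]); t=(z-m['position'][2])/d[2]
    return m['position']+t*d
E
python3 - <<'E'
from h import *
for n in ['top','scene']:
    f=np.load(f'pics/{n}0.npz'); m=optics.camera_model(n); P=cloud(f['d'],m); ok=f['d']>0
    def sel(u0,u1,v0,v1,z0,z1):
        M=np.zeros(ok.shape,bool);M[v0:v1,u0:u1]=1
        return P[M&ok&(P[...,2]>z0)&(P[...,2]<z1)]
    R={'top':dict(bench=(300,340,190,215),handle=(225,265,198,225),pan=(255,315,198,255),box=(340,420,185,265),knob=(340,420,185,265)),
       'scene':dict(bench=(290,320,250,270),handle=(355,395,300,345),pan=(300,375,258,325),box=(198,300,205,280),knob=(225,265,200,240))}[n]
    Z=dict(bench=(-20,20),handle=(40,65),pan=(9,25),box=(46,62),knob=(90,120))
    for k in R:
        p=sel(*R[k],*Z[k]); 
        if len(p)<4: print(n,k,len(p)); continue
        rect=cv2.minAreaRect(p[:,:2].astype(np.float32))
        print(n,k,len(p),p.mean(0).round(1),'med z',np.median(p[:,2]).round(1),rect)
    a=f['p']
    c=[a[180:265,225:425],a[200:345,200:400]][n=='scene']
    cv2.imwrite(f'pics/{n}c.png',cv2.resize(c[:,:,::-1],None,fx=4,fy=4,interpolation=cv2.INTER_CUBIC))
a=cv2.imread('pics/topc.png');b=cv2.imread('pics/scenec.png');
b=cv2.resize(b,(0,0),fx=.42*1,fy=.42)
c=np.zeros((600,800,3),np.uint8);c[:340]=a;c[345:345+b.shape[0],:b.shape[1]]=b
s=cv2.resize(cv2.imread('pics/scene0.png')[200:285,195:310],None,fx=3,fy=3,interpolation=cv2.INTER_CUBIC);c[345:600,400:745]=s
cv2.imwrite('pics/crop1.png',c)
E
```

```text
top bench 994 [641.2  11.4  -0.8] med z -0.8 ((640.239990234375, 11.275989532470703), (70.13825225830078, 105.73213958740234), 1.2380635738372803)
top handle 60 [607.6 220.4  53.6] med z 53.8 ((608.2100830078125, 221.11947631835938), (29.42106056213379, 11.897012710571289), 71.32400512695312)
top pan 712 [568.7 100.   14.7] med z 14.8 ((572.8819580078125, 115.19847106933594), (136.54104614257812, 96.53886413574219), 71.35847473144531)
top box 2593 [ 572.  -156.4   55.4] med z 55.3 ((573.5137939453125, -157.24765014648438), (131.37376403808594, 150.66827392578125), 88.4743423461914)
top knob 90 [ 560.7 -155.2  104.1] med z 104.9 ((560.7284545898438, -156.04774475097656), (22.725955963134766, 25.062000274658203), 6.557574272155762)
scene bench 595 [ 5.284e+02 -1.690e+01 -5.000e-01] med z -0.5 ((527.5982666015625, -17.670700073242188), (67.99597930908203, 70.30215454101562), 34.24608612060547)
scene handle 129 [614.9 224.1  51. ] med z 53.0 ((612.387939453125, 223.24740600585938), (30.72688102722168, 13.783857345581055), 73.74729919433594)
scene pan 1060 [574.5 104.9  14.4] med z 14.6 ((581.7815551757812, 133.24789428710938), (172.8212890625, 99.12672424316406), 71.15946197509766)
scene box 2310 [ 587.7 -147.2   55.9] med z 55.4 ((577.2915649414062, -154.61834716796875), (133.02609252929688, 154.61947631835938), 88.59212493896484)
scene knob 108 [ 568.9 -151.2  101.3] med z 103.4 ((567.4421997070312, -154.0498046875), (23.739789962768555, 23.419675827026367), 88.22993469238281)
```

View pics/crop1.png

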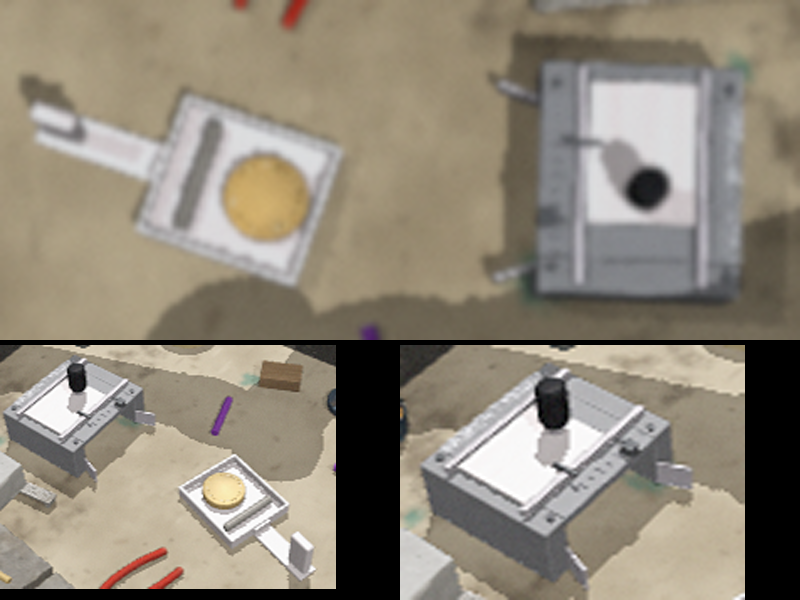

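The crop shows the tray tilted about 17° from the box, with the lid and pin in the pan. The pointer is at (585,140) and the clip at (548,215) in the crop's top half. Box centre is about (574,-157) with its x axis at -91.5°. The handle is about (609,222) and the tray's x axis is at -108.7°.

```bash
cat >> h.py <<'E'
from scipy.spatial.transform import Rotation as Ro
def plan(x,y,z,adeg):
    s=telemetry.get_state(); R=s['tool_rot']; a=np.radians(adeg)
    T=np.array([[-np.sin(a),np.cos(a),0],[np.cos(a),np.sin(a),0],[0,0,-1]]); 
    print('t',round(s['time_s'],2),'d',(R.T@(np.array([x,y,z])-s['tool_pos'])).round(1),'rot',Ro.from_matrix(R.T@T).as_rotvec().round(4),'F',s['wrist_force'].round(1))
B=np.array([573.5,-157.2]); BA=-91.5
E
python3 -c "
from h import *
plan(609,222,150,-18.7)"
```

```text
t 0.1 d [ 648.2 -622.5   81.3] rot [-1.200e-03 -5.000e-04 -8.916e-01] F [ 0.1  0.3 -0.1]
```

Request:
play_rows:
  commands:
    - [[145,-140,0],[0,0,0],-1]
    - [[145,-140,0],[0,0,0],-1]
    - [[145,-140,0],[0,0,0],-1]
    - [[145,-140,0],[0,0,0],-1]
    - [[145,-140,0],[0,0,0],-1]

```text
time_s: 0.52
tool_pos: [304.6, -402.2, 231.0]
tool_rot: [[0.938, 0.347, -0.0], [0.347, -0.938, 0.0], [-0.0, -0.0, -1.0]]
wrist_force: [1.7, -0.6, 0.2]
grip_width: 85.4
grip_force: 0.0
```

Request:
play_rows:
  commands:
    - [[145,-140,0],[0,0,0],-1]
    - [[145,-140,0],[0,0,0],-1]
    - [[145,-140,0],[0,0,0],-1]
    - [[145,-140,0],[0,0,0],-1]
    - [[145,-140,0],[0,0,0],-1]

```text
time_s: 0.93
tool_pos: [392.1, -220.6, 231.3]
tool_rot: [[0.938, 0.347, 0.0], [0.347, -0.938, -0.0], [-0.0, 0.0, -1.0]]
wrist_force: [1.2, 0.2, 0.8]
grip_width: 85.3
grip_force: 0.0
```

Request:
play_rows:
  commands:
    - [[145,-140,0],[0,0,0],-1]
    - [[145,-140,0],[0,0,0],-1]
    - [[145,-140,0],[0,0,0],-1]
    - [[145,-140,0],[0,0,0],-1]
    - [[145,-140,0],[0,0,0],-1]

```text
time_s: 1.35
tool_pos: [479.6, -39.0, 231.4]
tool_rot: [[0.938, 0.347, 0.0], [0.347, -0.938, 0.0], [0.0, 0.0, -1.0]]
wrist_force: [0.7, -0.3, -0.6]
grip_width: 85.3
grip_force: 0.0
```

```bash
python3 -c "
from h import *
plan(609,222,150,-18.7)"
```

```text
t 1.35 d [ 211.9 -199.9   81.5] rot [ 2.000e-04 -4.000e-04 -8.902e-01] F [ 0.7 -0.3 -0.6]
```

Request:
play_rows:
  commands:
    - [[145,-140,0],[0,0,-0.6],-1]
    - [[145,-140,0],[0,0,-0.6],-1]
    - [[145,-140,0],[0,0,-0.6],-1]
    - [[145,-140,0],[0,0,-0.6],-1]
    - [[145,-140,0],[0,0,-0.6],-1]

```text
time_s: 1.77
tool_pos: [567.2, 142.1, 231.0]
tool_rot: [[0.574, 0.819, -0.0], [0.819, -0.574, 0.001], [0.0, -0.001, -1.0]]
wrist_force: [0.2, -0.1, 0.4]
grip_width: 85.4
grip_force: 0.0
```

```bash
python3 -c "
from h import *
plan(609,222,150,-18.7)"
```

```text
t 1.77 d [ 89.4 -11.5  81.1] rot [-0.0005 -0.0005 -0.2845] F [ 0.2 -0.1  0.4]
```

Request:
play_rows:
  commands:
    - [[89.4,-11.5,81],[0,0,-0.2845],-1]
    - [[89.4,-11.5,81],[0,0,-0.2845],-1]
    - [[89.4,-11.5,81],[0,0,-0.2845],-1]
    - [[89.4,-11.5,81],[0,0,-0.2845],-1]
    - [[89.4,-11.5,81],[0,0,-0.2845],-1]

```text
time_s: 2.18
tool_pos: [607.8, 220.2, 147.7]
tool_rot: [[0.325, 0.946, -0.005], [0.946, -0.325, 0.0], [-0.001, -0.005, -1.0]]
wrist_force: [-0.3, -0.6, 0.9]
grip_width: 85.2
grip_force: 0.0
```

```bash
python3 - <<'E'
from h import *
m=optics.camera_model('wrist'); p,d=optics.camera('wrist'); np.savez('pics/w1.npz',p=p,d=d)
plan(609,222,18,-18.7); print(m)
cv2.imwrite('pics/w1.png',p[:,:,::-1])
v,u=np.mgrid[:480,:640]; x=u-m['cx'];y=v-m['cy'];rr=np.hypot(x,y)+1e-9;th=rr/m['fx']
c=np.stack([np.tan(th)*x/rr*d,np.tan(th)*y/rr*d,d],-1)@m['attitude'].T+m['position']
k=(d>0)&(c[...,2]>45)&(c[...,2]<62)&(np.hypot(c[...,0]-609,c[...,1]-222)<35)
q=c[k]; print(len(q),q.mean(0),cv2.minAreaRect(q[:,:2].astype(np.float32)))
E
```

```text
t 2.23 d [  3.   -0.6 131.6] rot [-0.0015  0.0007 -0.007 ] F [ 0.7 -0.7  0.2]
{'fx': 371.64829954431775, 'fy': 371.64829954431775, 'cx': 322.23090678064716, 'cy': 238.06577763211516, 'position': array([632.32560884, 290.24657365, 290.84692589]), 'attitude': array([[ 0.9456786 , -0.30989753, -0.09826248],
       [-0.32507104, -0.90560063, -0.27242673],
       [-0.00456219,  0.28957042, -0.95714584]])}
821 [611.85742673 224.20789747  54.71750903] ((611.4590454101562, 223.1337127685547), (29.29828643798828, 12.212077140808105), 71.39495086669922)
```

View pics/w1.png

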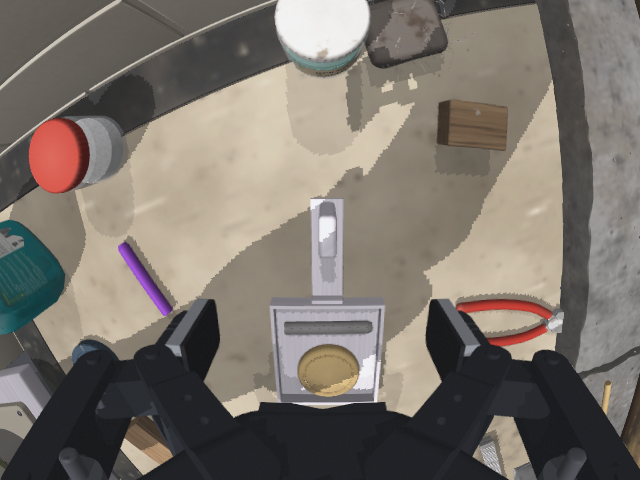

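The wrist view shows the handle fin at (327,235), square to the open fingers, with the pin at (328,327) and lid at (328,370) inside the pan. The measured handle is (611,223) and the height of 55 mm matches.

```bash
python3 -c "
from h import *
plan(611,223,19,-18.6)"
```

```text
t 2.23 d [  4.6   1.  130.6] rot [-0.0015  0.0007 -0.0087] F [ 0.7 -0.7  0.2]
```

Request:
play_rows:
  commands:
    - [[4.6,1,40],[0,0,-0.008],-1]
    - [[4.6,1,80],[0,0,-0.008],-1]
    - [[4.6,1,110],[0,0,-0.008],-1]
    - [[4.6,1,125],[0,0,-0.008],-1]
    - [[4.6,1,129],[0,0,-0.008],-1]

```text
time_s: 2.65
tool_pos: [611.1, 220.9, 19.9]
tool_rot: [[0.322, 0.947, -0.002], [0.947, -0.322, -0.002], [-0.002, -0.001, -1.0]]
wrist_force: [-0.5, -1.1, -0.4]
grip_width: 85.5
grip_force: 0.0
```

```bash
python3 -c "
from h import *
plan(611,223,19,-18.6)"
```

```text
t 2.65 d [ 2.  -0.8  0.9] rot [-0.0012  0.0023 -0.0029] F [-0.5 -1.1 -0.4]
```

Request:
play_rows:
  commands:
    - [[2,-0.8,0],[0,0,0],1]
    - [[2,-0.8,0],[0,0,0],1]
    - [[2,-0.8,0],[0,0,0],1]
    - [[2,-0.8,0],[0,0,0],1]
    - [[2,-0.8,0],[0,0,0],1]
  grip_force: 40

```text
time_s: 3.07
tool_pos: [612.2, 225.3, 22.7]
tool_rot: [[0.32, 0.947, 0.002], [0.947, -0.32, 0.0], [0.001, 0.002, -1.0]]
wrist_force: [0.0, 0.6, -0.2]
grip_width: 25.7
grip_force: 0.0
```

Request:
play_rows:
  commands:
    - [[0,0,0],[0,0,0],1]
    - [[0,0,0],[0,0,0],1]
    - [[0,0,0],[0,0,0],1]
    - [[0,0,0],[0,0,0],1]
    - [[0,0,0],[0,0,0],1]

```text
time_s: 3.48
tool_pos: [612.0, 225.2, 22.1]
tool_rot: [[0.32, 0.947, 0.001], [0.947, -0.32, 0.0], [0.0, 0.001, -1.0]]
wrist_force: [-1.4, -2.1, 6.5]
grip_width: 11.8
grip_force: 40.2
```

```bash
python3 -c "
from h import *
s=telemetry.get_state();print(s['tool_pos'],s['grip_width'],s['grip_force'])
d=np.array([np.cos(np.radians(BA)),np.sin(np.radians(BA))]);
h=B-290*d; print(h); plan(*h,s['tool_pos'][2],-1.5)"
```

```text
[612.0214702  225.17695556  22.12822583] 11.798809922821832 40.19204378128052
[581.09131501 132.70062424]
t 3.48 d [-97.5   0.3  -0. ] rot [ 1.100e-03 -2.000e-04 -2.993e-01] F [-1.4 -2.1  6.5]
```

Request:
play_rows:
  commands:
    - [[-5,0,0],[0,0,-0.015],1]
    - [[-14,0,0],[0,0,-0.045],1]
    - [[-24,0,0],[0,0,-0.08],1]
    - [[-35,0,0],[0,0,-0.12],1]
    - [[-46,0,0],[0,0,-0.16],1]
  grip_force: 60

```text
time_s: 3.9
tool_pos: [596.7, 183.0, 22.2]
tool_rot: [[0.161, 0.987, 0.001], [0.987, -0.161, 0.003], [0.003, 0.001, -1.0]]
wrist_force: [0.4, 4.5, 5.5]
grip_width: 11.0
grip_force: 59.4
```

```bash
python3 -c "
from h import *
plan(581.1,132.7,22.1,-1.5)"
```

```text
t 3.9 d [-52.2  -7.3  -0.1] rot [ 0.001  -0.0027 -0.1355] F [0.4 4.5 5.5]
```

Request:
play_rows:
  commands:
    - [[-11,-1.5,0],[0,0,-0.035],1]
    - [[-23,-3.2,0],[0,0,-0.07],1]
    - [[-35,-5,0],[0,0,-0.1],1]
    - [[-45,-6.3,0],[0,0,-0.125],1]
    - [[-50,-7,0],[0,0,-0.133],1]

```text
time_s: 4.32
tool_pos: [582.0, 133.6, 22.2]
tool_rot: [[0.03, 1.0, 0.002], [1.0, -0.03, 0.002], [0.002, 0.002, -1.0]]
wrist_force: [0.8, 5.1, 4.5]
grip_width: 11.0
grip_force: 59.2
```

```bash
python3 - <<'E'
from h import *
plan(581.1,132.7,22.1,-1.5)
f={}
for n in ['top','scene']:
    m=optics.camera_model(n); p,d=optics.camera(n); f[n]=p; P=cloud(d,m)
    hsv=cv2.cvtColor(p,cv2.COLOR_RGB2HSV)
    np.savez(f'pics/{n}1.npz',p=p,d=d)
    # pan rim points in box frame
    a=np.radians(BA);ex=np.array([np.cos(a),np.sin(a)]);ey=np.array([-ex[1],ex[0]])
    Q=np.stack([(P[...,:2]-B)@ex,(P[...,:2]-B)@ey,P[...,2]],-1)
    k=(d>0)&(Q[...,0]>-245)&(Q[...,0]<-96)&(abs(Q[...,1])<80)&(Q[...,2]>9)&(Q[...,2]<22)
    q=Q[k].astype(np.float32); print(n,len(q),cv2.minAreaRect(q[:,:2]))
    far=q[q[:,0]<-110]; print('y range',np.percentile(q[:,1],[1,99]),'x max',np.percentile(q[:,0],99))
    k=(d>0)&(abs(Q[...,0])<90)&(abs(Q[...,1])<95)&(Q[...,2]>48)&(Q[...,2]<57);q=Q[k].astype(np.float32);print('box',cv2.minAreaRect(q[:,:2]))
    k=(d>0)&(Q[...,0]<-60)&(Q[...,0]>-97)&(abs(Q[...,1])<85)&(Q[...,2]>10)&(Q[...,2]<30)
    q=Q[k];print('plates',np.round([q[q[:,1]>0].mean(0),q[q[:,1]<0].mean(0)],1))
t=cv2.resize(f['top'][180:270,250:430],None,fx=4.4,fy=4.4,interpolation=cv2.INTER_CUBIC)[:,:,::-1]
cv2.imwrite('pics/t1.png',t)
E
```

```text
t 4.32 d [-0.9 -0.8  0.1] rot [ 0.0016 -0.0018 -0.0042] F [0.8 5.1 4.5]Traceback (most recent call last):
  File "<stdin>", line 12, in <module>
cv2.error: OpenCV(4.12.0) /io/opencv/modules/imgproc/src/convhull.cpp:143: error: (-215:Assertion failed) total >= 0 && (depth == CV_32F || depth == CV_32S) in function 'convexHull'
```

```bash
python3 - <<'E'
from h import *
f={}
a=np.radians(BA);ex=np.array([np.cos(a),np.sin(a)]);ey=np.array([-ex[1],ex[0]])
def rep(n,q): print(n,len(q), cv2.minAreaRect(q[:,:2].astype(np.float32)) if len(q)>9 else '')
for n in ['top','scene','wrist']:
    m=optics.camera_model(n); p,d=optics.camera(n); f[n]=p
    if n=='wrist':
        v,u=np.mgrid[:480,:640]; x=u-m['cx'];y=v-m['cy'];rr=np.hypot(x,y)+1e-9;th=rr/m['fx']
        P=np.stack([np.tan(th)*x/rr*d,np.tan(th)*y/rr*d,d],-1)@m['attitude'].T+m['position']
    else: P=cloud(d,m)
    np.savez(f'pics/{n}1.npz',p=p,d=d)
    Q=np.stack([(P[...,:2]-B)@ex,(P[...,:2]-B)@ey,P[...,2]],-1)
    def S(x0,x1,y1,z0,z1): return Q[(d>0)&(Q[...,0]>x0)&(Q[...,0]<x1)&(abs(Q[...,1])<y1)&(Q[...,2]>z0)&(Q[...,2]<z1)]
    rep(n+' pan',S(-230,-97,75,9,22)); rep('box',S(-90,90,95,48,57)); 
    q=S(-97,-67,85,8,30); rep('pl+',q[q[:,1]>0]); rep('pl-',q[q[:,1]<0])
o=np.zeros((480,800,3),np.uint8); o[:,:480]=f['scene'][0:480,100:580]
w=f['wrist']; o[:240,480:]=cv2.resize(w,(320,240)); o[240:,480:]=cv2.resize(f['top'],(320,240))
cv2.imwrite('pics/t1.png',o[:,:,::-1])
E
```

```text
top pan 503 ((-160.03060913085938, -2.1999168395996094), (96.88616180419922, 107.73072814941406), 89.71488189697266)
box 1670 ((0.111907958984375, 0.27332305908203125), (130.82452392578125, 151.11936950683594), 0.00783683080226183)
pl+ 25 ((-81.40670776367188, 34.99241638183594), (57.4215202331543, 22.559627532958984), 84.8598403930664)
pl- 18 ((-79.54057312011719, -60.84654998779297), (25.543432235717773, 3.6337027549743652), 19.51259422302246)
scene pan 988 ((-164.39112854003906, 0.26647186279296875), (101.05776977539062, 116.8115234375), 89.01533508300781)
box 1366 ((-1.8364639282226562, 3.4813079833984375), (133.26089477539062, 152.64617919921875), 0.26211801171302795)
pl+ 57 ((-80.80317687988281, 68.42535400390625), (27.332477569580078, 20.49303436279297), 0.3679509162902832)
pl- 77 ((-80.67715454101562, -57.50358581542969), (19.766874313354492, 27.400510787963867), 88.86814880371094)
wrist pan 113 ((-221.62989807128906, 0.20438003540039062), (2.7471771240234375, 22.022010803222656), 2.378779649734497)
box 0 
pl+ 0 
pl- 0
```

View pics/t1.png

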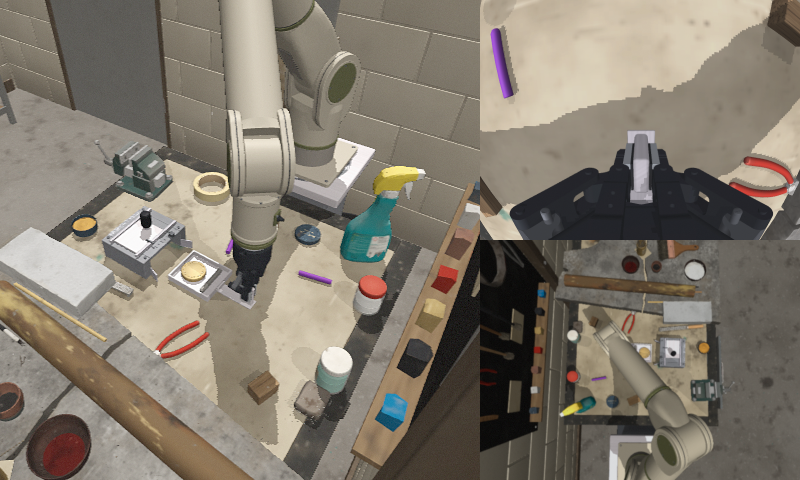

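The top inset shows the tray lined up in front of the slot, and both parts are still in the pan. The pan sits about 2.5 mm low in box y, so I'll correct that while advancing.

```bash
python3 - <<'E'
from h import *
a=np.radians(BA);ex=np.array([np.cos(a),np.sin(a)]);ey=np.array([-ex[1],ex[0]])
s=telemetry.get_state(); t=s['tool_pos'][:2]
print('tool in box',(t-B)@ex,(t-B)@ey)
for adv in (50,145):
    y=t+ex*adv+ey*(2.6+0); plan(*y,s['tool_pos'][2],-1.5)
E
```

```text
tool in box -290.1454348597193 0.7846714196269664
t 4.52 d [-50.    2.9   0. ] rot [ 0.0008  0.0005 -0.006 ] F [-2.4 -1.9 10.4]
t 4.52 d [-1.45e+02  3.50e+00  1.00e-01] rot [ 0.0008  0.0005 -0.006 ] F [-2.4 -1.9 10.4]
```

Request:
play_rows:
  commands:
    - [[-5,1,-0.3],[0,0,-0.004],1]
    - [[-14,2,-0.3],[0,0,-0.006],1]
    - [[-25,2.9,-0.3],[0,0,-0.006],1]
    - [[-37,2.9,-0.3],[0,0,-0.006],1]
    - [[-48,3,-0.3],[0,0,-0.006],1]

```text
time_s: 4.93
tool_pos: [583.4, 85.9, 22.2]
tool_rot: [[0.025, 1.0, 0.001], [1.0, -0.025, 0.002], [0.002, 0.001, -1.0]]
wrist_force: [-0.6, 4.7, 5.2]
grip_width: 11.2
grip_force: 59.3
```

Request:
play_rows:
  commands:
    - [[-10,0,0],[0,0,0],1]
    - [[-20,0,0],[0,0,0],1]
    - [[-29,0,0],[0,0,0],1]
    - [[-35,0,0],[0,0,0],1]
    - [[-38,0,0],[0,0,0],1]

```text
time_s: 5.35
tool_pos: [582.5, 47.3, 22.2]
tool_rot: [[0.026, 1.0, 0.001], [1.0, -0.026, 0.001], [0.001, 0.001, -1.0]]
wrist_force: [-0.6, 5.4, 4.8]
grip_width: 11.2
grip_force: 59.4
```

```bash
python3 - <<'E'
from h import *
a=np.radians(BA);ex=np.array([np.cos(a),np.sin(a)]);ey=np.array([-ex[1],ex[0]])
s=telemetry.get_state(); t=s['tool_pos'][:2]
print('tool in box',(t-B)@ex,(t-B)@ey,s['wrist_torque'])
y=B+ex*-142+ey*3.4; plan(*y,s['tool_pos'][2],-1.5)
E
```

```text
tool in box -204.6849510282409 3.6823860619791704 [ 0.99834111  0.01919202 -0.02048238]
t 5.35 d [-62.7  -0.3  -0.1] rot [ 0.0013 -0.0013  0.0002] F [-0.6  5.4  4.8]
```

No lateral force, so it's entering cleanly.

Request:
play_rows:
  commands:
    - [[-8,0,0],[0,0,0],1]
    - [[-17,0,0],[0,0,0],1]
    - [[-26,0,0],[0,0,0],1]
    - [[-35,0,0],[0,0,0],1]
    - [[-42,0,0],[0,0,0],1]

```text
time_s: 5.77
tool_pos: [581.3, 5.7, 22.2]
tool_rot: [[0.025, 1.0, 0.001], [1.0, -0.025, 0.001], [0.002, 0.001, -1.0]]
wrist_force: [0.3, 5.8, 5.1]
grip_width: 11.2
grip_force: 59.4
```

Request:
play_rows:
  commands:
    - [[-6,0,0],[0,0,0],1]
    - [[-12,0,0],[0,0,0],1]
    - [[-17,0,0],[0,0,0],1]
    - [[-22,0,0],[0,0,0],1]
    - [[-26,0,0],[0,0,0],1]

```text
time_s: 6.18
tool_pos: [580.7, -19.9, 22.2]
tool_rot: [[0.025, 1.0, 0.001], [1.0, -0.025, 0.002], [0.002, 0.001, -1.0]]
wrist_force: [0.3, 5.7, 5.9]
grip_width: 11.3
grip_force: 59.4
```

```bash
python3 - <<'E'
from h import *
a=np.radians(BA);ex=np.array([np.cos(a),np.sin(a)]);ey=np.array([-ex[1],ex[0]])
s=telemetry.get_state(); t=s['tool_pos'][:2]
print('tool in box',(t-B)@ex,(t-B)@ey,s['wrist_force'])
E
```

```text
tool in box -137.49070002210598 3.576579943692209 [0.2873588  5.69958469 5.93169747]
```

Request:
play_rows:
  commands:
    - [[-1.5,0,0],[0,0,0],1]
    - [[-3,0,0],[0,0,0],1]
    - [[-4,0,0],[0,0,0],1]
    - [[-5,0,0],[0,0,0],1]
    - [[-6,0,0],[0,0,0],1]

```text
time_s: 6.6
tool_pos: [580.5, -25.4, 22.2]
tool_rot: [[0.025, 1.0, 0.001], [1.0, -0.025, 0.002], [0.002, 0.001, -1.0]]
wrist_force: [0.0, 6.1, 5.3]
grip_width: 11.5
grip_force: 59.5
```

Request:
play_rows:
  commands:
    - [[-0.5,0,0],[0,0,0],1]
    - [[-1,0,0],[0,0,0],1]
    - [[-1.5,0,0],[0,0,0],1]
    - [[-2,0,0],[0,0,0],1]
    - [[-2,0,0],[0,0,0],1]

```text
time_s: 7.02
tool_pos: [580.5, -27.5, 22.2]
tool_rot: [[0.025, 1.0, 0.001], [1.0, -0.025, 0.002], [0.002, 0.001, -1.0]]
wrist_force: [1.4, 5.3, 6.0]
grip_width: 11.4
grip_force: 59.5
```

Tool is now at -129.9 with no stop contact yet. I'll continue in small steps.

Request:
play_rows:
  commands:
    - [[-0.4,0,0],[0,0,0],1]
    - [[-0.8,0,0],[0,0,0],1]
    - [[-1.2,0,0],[0,0,0],1]
    - [[-1.6,0,0],[0,0,0],1]
    - [[-2,0,0],[0,0,0],1]

```text
time_s: 7.43
tool_pos: [580.4, -28.2, 22.2]
tool_rot: [[0.024, 1.0, 0.001], [1.0, -0.024, 0.003], [0.003, 0.001, -1.0]]
wrist_force: [0.8, 10.6, 3.2]
grip_width: 11.4
grip_force: 59.2
```

Request:
play_rows:
  commands:
    - [[-0.4,0,0],[0,0,0],1]
    - [[-0.8,0,0],[0,0,0],1]
    - [[-1.2,0,0],[0,0,0],1]
    - [[-1.6,0,0],[0,0,0],1]
    - [[-2,0,0],[0,0,0],1]

```text
time_s: 7.85
tool_pos: [580.6, -28.3, 22.2]
tool_rot: [[0.023, 1.0, 0.002], [1.0, -0.023, 0.005], [0.005, 0.002, -1.0]]
wrist_force: [2.6, 15.7, 2.8]
grip_width: 11.4
grip_force: 59.0
```

Stop reached: y holds at -28.3 while the force rises. I'll back off most of the push, release and lift.

Request:
play_rows:
  commands:
    - [[-0.5,0,0],[0,0,0],1]
    - [[-0.5,0,0],[0,0,0],1]
    - [[1,0,0],[0,0,0],1]
    - [[2.2,0,0],[0,0,0],1]
    - [[2.2,0,0],[0,0,0],1]

```text
time_s: 8.27
tool_pos: [580.6, -28.2, 22.2]
tool_rot: [[0.024, 1.0, 0.002], [1.0, -0.024, 0.003], [0.003, 0.002, -1.0]]
wrist_force: [0.9, 9.7, 4.0]
grip_width: 11.7
grip_force: 59.2
```

Request:
play_rows:
  commands:
    - [[0,0,0],[0,0,0],-1]
    - [[0,0,0],[0,0,0],-1]
    - [[0,0,0],[0,0,0],-1]
    - [[0,0,0],[0,0,0],-1]
    - [[0,0,0],[0,0,0],-1]

```text
time_s: 8.68
tool_pos: [579.9, -31.0, 21.4]
tool_rot: [[0.027, 1.0, -0.0], [1.0, -0.027, -0.0], [-0.0, -0.0, -1.0]]
wrist_force: [0.5, 0.1, -0.4]
grip_width: 71.4
grip_force: 0.0
```

Request:
play_rows:
  commands:
    - [[0,0,0],[0,0,0],-1]
    - [[0,0,0],[0,0,0],-1]
    - [[0,0,0],[0,0,0],-1]
    - [[0,0,0],[0,0,0],-1]
    - [[0,0,-10],[0,0,0],-1]

```text
time_s: 9.1
tool_pos: [578.8, -30.6, 30.3]
tool_rot: [[0.026, 1.0, -0.003], [1.0, -0.026, 0.0], [0.0, -0.003, -1.0]]
wrist_force: [-0.4, 0.0, -0.1]
grip_width: 85.5
grip_force: 0.0
```

Request:
play_rows:
  commands:
    - [[0,0,-30],[0,0,0],-1]
    - [[0,0,-60],[0,0,0],-1]
    - [[0,0,-95],[0,0,0],-1]
    - [[0,0,-130],[0,0,0],-1]
    - [[0,0,-140],[0,0,0],-1]

```text
time_s: 9.52
tool_pos: [582.2, -29.7, 177.8]
tool_rot: [[0.026, 1.0, 0.007], [1.0, -0.026, -0.001], [-0.0, 0.007, -1.0]]
wrist_force: [1.0, 0.9, 0.6]
grip_width: 85.3
grip_force: 0.0
```

Request:
play_rows:
  commands:
    - [[40,0,-40],[0,0,0],-1]
    - [[80,0,-40],[0,0,0],-1]
    - [[100,0,-40],[0,0,0],-1]
    - [[100,0,-40],[0,0,0],-1]
    - [[100,0,-40],[0,0,0],-1]

```text
time_s: 9.93
tool_pos: [582.4, 72.1, 212.5]
tool_rot: [[0.022, 1.0, 0.001], [1.0, -0.022, 0.0], [0.0, 0.001, -1.0]]
wrist_force: [-0.4, -0.1, -0.1]
grip_width: 85.5
grip_force: 0.0
```

```bash
cat >> h.py <<'E'
a_=np.radians(BA);EX=np.array([np.cos(a_),np.sin(a_)]);EY=np.array([-EX[1],EX[0]])
def boxcloud(n):
    m=optics.camera_model(n); p,d=optics.camera(n)
    if n=='wrist':
        v,u=np.mgrid[:480,:640]; x=u-m['cx'];y=v-m['cy'];rr=np.hypot(x,y)+1e-9;th=rr/m['fx']
        P=np.stack([np.tan(th)*x/rr*d,np.tan(th)*y/rr*d,d],-1)@m['attitude'].T+m['position']
    else: P=cloud(d,m)
    Q=np.stack([(P[...,:2]-B)@EX,(P[...,:2]-B)@EY,P[...,2]],-1); Q[d<=0]=1e4
    return p,Q
def S(Q,x0,x1,y0,y1,z0,z1): return (Q[...,0]>x0)&(Q[...,0]<x1)&(Q[...,1]>y0)&(Q[...,1]<y1)&(Q[...,2]>z0)&(Q[...,2]<z1)
def rep(n,q): print(n,len(q), q.mean(0).round(1) if len(q) else '',cv2.minAreaRect(q[:,:2].astype(np.float32)) if len(q)>9 else '')
E
python3 - <<'E'
from h import *
plan(582,72,200,-1.5)
o=np.zeros((480,800,3),np.uint8)
for n in ['scene','top','wrist']:
    p,Q=boxcloud(n); np.savez(f'pics/{n}2.npz',p=p,Q=Q)
    rep(n+' handle',Q[S(Q,-160,-100,-30,30,45,60)]); rep('box',Q[S(Q,-90,90,-95,95,49,57)]); rep('knob',Q[S(Q,-30,30,-60,30,95,112)])
    q=cv2.resize(p[200:280,195:325],None,fx=3,fy=3) if n=='scene' else cv2.resize(p,(400,300) if n=='wrist' else (400,240))
    if n=='scene': o[:240,:390]=q
    elif n=='top': o[240:,:400]=q
    else: o[:300,400:]=q
cv2.imwrite('pics/t2.png',o[:,:,::-1])
E
```

```text
t 9.93 d [-0.1 -0.4 12.5] rot [ 0.001  -0.0004  0.0041] F [-0.4 -0.1 -0.1]
scene handle 80 [-129.1    6.3   52.6] ((-128.00994873046875, 5.6863861083984375), (29.774921417236328, 13.121858596801758), 6.617847442626953)
box 1345 [-12.1   7.3  53.9] ((-1.9124526977539062, 3.3488693237304688), (133.98825073242188, 152.82894897460938), 0.10710711032152176)
knob 94 [ -5.4  -5.  102.9] ((-4.143042087554932, -6.286754608154297), (23.355148315429688, 21.73831558227539), 37.09505081176758)
top handle 0  
box 1622 [-0.2 -7.6 53.7] ((-0.09105682373046875, 0.0247650146484375), (130.66639709472656, 150.13458251953125), 0.035346709191799164)
knob 84 [ -1.  -12.4 104.6] ((-0.5539207458496094, -11.413650512695312), (24.715524673461914, 22.726964950561523), 46.9848518371582)
wrist handle 409 [-129.5    3.    54.4] ((-127.0458984375, 2.825657844543457), (30.673866271972656, 11.272883415222168), 0.14668960869312286)
box 3174 [-53.8   3.4  54.4] ((-41.084754943847656, 2.6927261352539062), (150.53225708007812, 54.49034118652344), 89.87271881103516)
knob 0
```

View pics/t2.png

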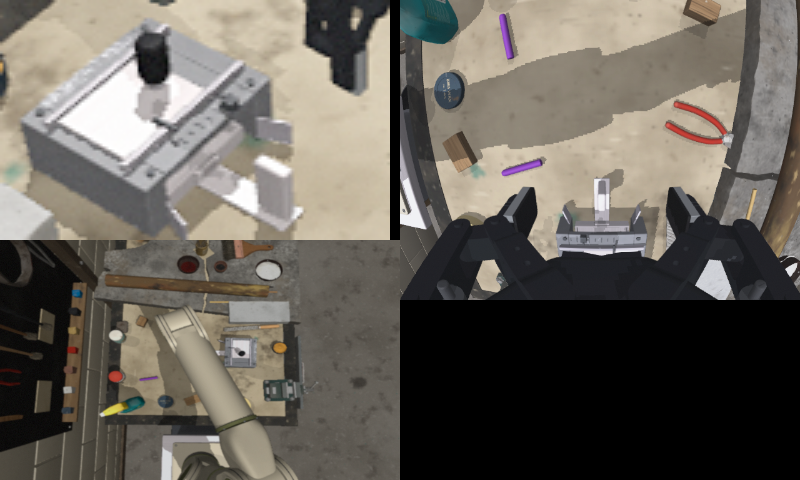

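The crops show the tray home with the handle behind the slot. The handle is about 125 mm from box centre in both views and square to it, and the fingers are clear. Next I'll hover over the knob, where the wrist camera also looks down on the pointer and clip.

```bash
python3 - <<'E'
from h import *
k=B+EX*-0.5-EY*11.7; print(k); plan(*k,160,-1.5)
E
```

```text
[ 561.81709777 -156.39390104]
t 10.08 d [-225.   -14.6   51.6] rot [-0.0002  0.0007 -0.0019] F [ 0.5 -0.4  0.1]
```

Request:
play_rows:
  commands:
    - [[-40,-4,0],[0,0,0],-1]
    - [[-80,-8,0],[0,0,0],-1]
    - [[-120,-14,0],[0,0,0],-1]
    - [[-155,-14.6,0],[0,0,0],-1]
    - [[-185,-14.6,0],[0,0,0],-1]

```text
time_s: 10.5
tool_pos: [562.0, -119.9, 211.5]
tool_rot: [[0.031, 1.0, -0.001], [1.0, -0.031, -0.001], [-0.001, -0.001, -1.0]]
wrist_force: [0.6, -0.2, 0.6]
grip_width: 85.4
grip_force: 0.0
```

Request:
play_rows:
  commands:
    - [[-25,0,10],[0,0,0],-1]
    - [[-40,0,30],[0,0,0],-1]
    - [[-40,0,50],[0,0,0],-1]
    - [[-40,0,50],[0,0,0],-1]
    - [[-40,0,50],[0,0,0],-1]

```text
time_s: 10.92
tool_pos: [561.3, -155.7, 161.1]
tool_rot: [[0.028, 1.0, -0.002], [1.0, -0.028, 0.001], [0.001, -0.002, -1.0]]
wrist_force: [0.2, -0.5, 0.3]
grip_width: 85.7
grip_force: 0.0
```

```bash
python3 - <<'E'
from h import *
k=B+EX*-0.5-EY*11.7; plan(*k,72,-1.5)
p,Q=boxcloud('wrist'); np.savez('pics/w3.npz',p=p,Q=Q); cv2.imwrite('pics/w3.png',p[:,:,::-1])
rep('knob',Q[S(Q,-30,30,-60,30,98,112)]); rep('clip/pointer',Q[S(Q,-80,-30,-75,40,60,70)])
rep('box',Q[S(Q,-90,90,-95,95,49,57)])
E
```

```text
t 10.92 d [-0.8  0.7 89.1] rot [-0.0019 -0.0008 -0.0016] F [ 0.2 -0.5  0.3]
knob 1490 [ -3.5  -9.3 105.4] ((-2.1988391876220703, -9.407137870788574), (24.983856201171875, 24.543405532836914), 89.2126235961914)
clip/pointer 2254 [-42.3 -10.9  62.6] ((-46.577308654785156, -12.07802963256836), (106.3659439086914, 36.205177307128906), 80.23054504394531)
box 18556 [-8.5 -9.9 54.7] ((-1.4064254760742188, 2.69287109375), (131.48545837402344, 150.66004943847656), 0.034950777888298035)
```

View pics/w3.png

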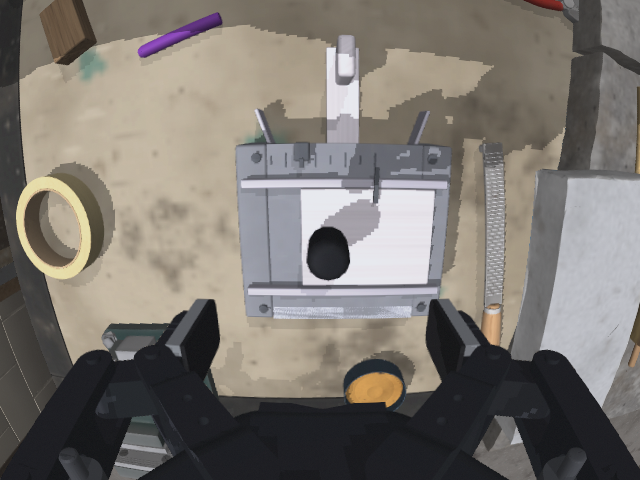

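The wrist view shows the knob at (328,253), the pointer bar at (376,185) and the clip at (302,150). The robot-frame box centre is about +2.7 mm in box y compared with my B. I'll descend on the knob and measure the clip and pointer.

```bash
python3 - <<'E'
from h import *
k=B+EX*-1.5-EY*9.4; plan(*k,72,-1.5)
f=np.load('pics/w3.npz');Q=f['Q'];p=f['p']; g=p.max(2)
cv2.imwrite('pics/w3z.png',cv2.resize(p[130:215,280:400],None,fx=6,fy=6,interpolation=cv2.INTER_NEAREST)[:,:,::-1])
for r in range(140,206,3):
    z=Q[r,285:395]; k=np.where(g[r,285:395]<75)[0]
    hi=np.where((z[:,2]>60)&(z[:,2]<70))[0]
    print(r,'dark',[(285+i) for i in k[[0,-1]]] if len(k) else '', 'hi', (285+hi[[0,-1]],z[hi].mean(0).round(1)) if len(hi) else '')
E
```

```text
t 10.97 d [-0.4  2.  90.3] rot [ 0.0001 -0.0004 -0.0005] F [-0.4 -0.1  0.3]
140 dark  hi 
143 dark [np.int64(309), np.int64(309)] hi (array([294, 308]), array([-66.7, -26.1,  63.6]))
146 dark [np.int64(309), np.int64(309)] hi (array([294, 309]), array([-64.7, -25.8,  63.5]))
149 dark [np.int64(309), np.int64(309)] hi (array([294, 309]), array([-62.8, -25.8,  63.5]))
152 dark [np.int64(309), np.int64(309)] hi (array([294, 309]), array([-60.8, -25.8,  63.8]))
155 dark  hi (array([294, 309]), array([-58.8, -25.8,  63.4]))
158 dark  hi (array([293, 309]), array([-56.9, -26.2,  63.8]))
161 dark  hi (array([299, 303]), array([-55. , -26.2,  63.9]))
164 dark  hi (array([299, 303]), array([-53.1, -26.1,  64.6]))
167 dark [np.int64(375), np.int64(375)] hi (array([299, 378]), array([-51.2,  -4.4,  64.9]))
170 dark [np.int64(375), np.int64(375)] hi (array([375, 378]), array([-49.5,  22.7,  65.4]))
173 dark [np.int64(375), np.int64(375)] hi (array([375, 378]), array([-47.6,  22.6,  66.1]))
176 dark [np.int64(374), np.int64(374)] hi (array([375, 378]), array([-45.5,  22.8,  65.1]))
179 dark [np.int64(374), np.int64(374)] hi (array([285, 394]), array([-43. ,  -1.1,  62.3]))
182 dark [np.int64(374), np.int64(374)] hi (array([285, 394]), array([-41.1,  -1.1,  63. ]))
185 dark  hi (array([285, 394]), array([-39.1,  -1.1,  62.8]))
188 dark  hi (array([335, 394]), array([-37.2,  25. ,  62.7]))
191 dark  hi (array([303, 393]), array([-34.8,   7.2,  61.2]))
194 dark  hi (array([305, 392]), array([-32.8,   9.4,  61.1]))
197 dark [np.int64(373), np.int64(373)] hi (array([302, 393]), array([-30.8,   7.3,  61.2]))
200 dark  hi (array([302, 393]), array([-28.6,   7.9,  60.8]))
203 dark  hi (array([306, 394]), array([-26.7,  12.5,  61.2]))
```

View pics/w3z.png

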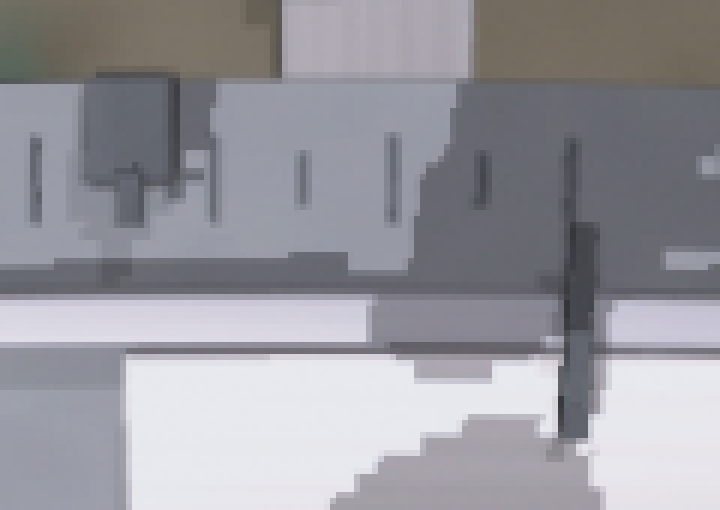

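The zoom shows the clip's narrow tip at image columns 299–303 (box y -26.1) and the pointer at 375–378 (box y 22.8). So the pull is about 49 mm. Descending and gripping.

Request:
play_rows:
  commands:
    - [[-0.4,2,30],[0,0,0],-1]
    - [[-0.4,2,60],[0,0,0],-1]
    - [[-0.4,2,78],[0,0,0],-1]
    - [[-0.4,2,87],[0,0,0],-1]
    - [[-0.4,2,89],[0,0,0],-1]

```text
time_s: 11.38
tool_pos: [564.0, -155.0, 72.3]
tool_rot: [[0.026, 1.0, -0.001], [1.0, -0.026, 0.0], [0.0, -0.001, -1.0]]
wrist_force: [-0.3, 0.5, 0.0]
grip_width: 85.3
grip_force: 0.0
```

Request:
play_rows:
  commands:
    - [[0,0,0],[0,0,0],1]
    - [[0,0,0],[0,0,0],1]
    - [[0,0,0],[0,0,0],1]
    - [[0,0,0],[0,0,0],1]
    - [[0,0,0],[0,0,0],1]
  grip_force: 60

```text
time_s: 11.8
tool_pos: [564.5, -155.7, 73.4]
tool_rot: [[0.027, 1.0, 0.001], [1.0, -0.027, -0.001], [-0.001, 0.001, -1.0]]
wrist_force: [0.4, 0.6, 2.1]
grip_width: 25.7
grip_force: 5.0
```

Request:
play_rows:
  commands:
    - [[0,0,0],[0,0,0],1]
    - [[0,0,0],[0,0,0],1]
    - [[0,0,0],[0,0,0],1]
    - [[0,0,0],[0,0,0],1]
    - [[0,0,0],[0,0,0],1]

```text
time_s: 12.22
tool_pos: [564.6, -155.7, 73.7]
tool_rot: [[0.027, 1.0, 0.001], [1.0, -0.027, -0.001], [-0.001, 0.001, -1.0]]
wrist_force: [-2.9, 0.4, 6.1]
grip_width: 23.9
grip_force: 58.5
```

```bash
cat >> h.py <<'E'
def cp(tag):
    p,Q=boxcloud('wrist'); np.savez(f'pics/{tag}.npz',p=p,Q=Q); cv2.imwrite(f'pics/{tag}.png',p[:,:,::-1])
    s=telemetry.get_state(); t=s['tool_pos'][:2]-B; print('tool box',t@EX,t@EY,s['tool_pos'][2],s['wrist_force'].round(1),s['grip_width'],s['grip_force'])
    m=S(Q,-54,-44,-90,60,61.5,70)
    q=Q[m]; h,e=np.histogram(q[:,1],np.arange(-90,61,1)); print([(int(e[i]),int(h[i])) for i in np.where(h>2)[0]])
    m=S(Q,-70,-56,-90,60,60,70);rep('clip body',Q[m])
E
python3 -c "
from h import *
cp('w4')"
```

```text
tool box -1.2849344670845262 -8.975805581948086 73.67136992360719 [-2.9  0.6  6.3] 24.36426891797002 58.53804476559162
[(-28, 11), (-27, 16), (-26, 15), (-25, 14), (21, 52), (22, 37), (23, 43), (24, 15)]
clip body 667 [-61.8 -25.9  63.6] ((-61.744781494140625, -25.82423210144043), (10.086669921875, 11.414616584777832), 88.61209106445312)
```

Request:
play_rows:
  commands:
    - [[0,-3,0],[0,0,0],1]
    - [[0,-8,0],[0,0,0],1]
    - [[0,-14,0],[0,0,0],1]
    - [[0,-20,0],[0,0,0],1]
    - [[0,-25,0],[0,0,0],1]
  grip_force: 80

```text
time_s: 12.68
tool_pos: [540.6, -155.0, 73.7]
tool_rot: [[0.026, 1.0, 0.004], [1.0, -0.026, -0.001], [-0.001, 0.004, -1.0]]
wrist_force: [7.4, -0.9, 1.3]
grip_width: 23.6
grip_force: 78.8
```

Request:
play_rows:
  commands:
    - [[0,-6,0],[0,0,0],1]
    - [[0,-12,0],[0,0,0],1]
    - [[0,-17,0],[0,0,0],1]
    - [[0,-20,0],[0,0,0],1]
    - [[0,-21,0],[0,0,0],1]

```text
time_s: 13.1
tool_pos: [519.8, -154.5, 73.8]
tool_rot: [[0.026, 1.0, 0.005], [1.0, -0.026, -0.001], [-0.001, 0.005, -1.0]]
wrist_force: [9.2, -0.5, -0.6]
grip_width: 23.6
grip_force: 78.6
```

Request:
play_rows:
  commands:
    - [[0,0,0],[0,0,0],1]
    - [[0,0,0],[0,0,0],1]
    - [[0,0,0],[0,0,0],1]
    - [[0,0,0],[0,0,0],1]
    - [[0,0,0],[0,0,0],1]

```text
time_s: 13.52
tool_pos: [520.2, -154.5, 73.8]
tool_rot: [[0.026, 1.0, 0.005], [1.0, -0.026, -0.001], [-0.001, 0.005, -1.0]]
wrist_force: [7.4, -0.4, -0.1]
grip_width: 23.5
grip_force: 78.7
```

```bash
python3 -c "
from h import *
cp('w5')
p=cv2.imread('pics/w5.png'); g=p.max(2)
cv2.imwrite('pics/w5s.png',p)"
```

```text
tool box -1.3204912444826717 -53.37866539424817 73.75668441175712 [ 7.8 -0.1 -0.2] 23.66151158083124 78.69221493601799
[(-28, 15), (-27, 18), (-26, 19), (-25, 3), (-24, 17), (-23, 46), (-22, 43), (-21, 38), (-20, 4)]
clip body 661 [-61.8 -26.5  63.5] ((-61.80257034301758, -26.06683349609375), (10.742467880249023, 11.584786415100098), 89.96497344970703)
```

View pics/w5s.png

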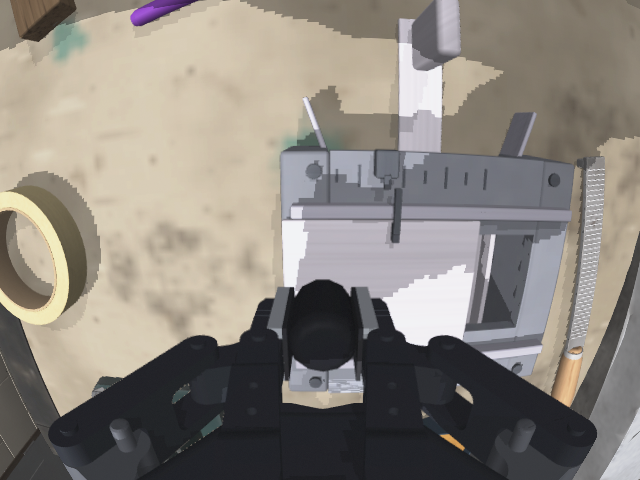

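The view shows the pointer at (397,215), just right of the clip tip at (388,183). About 4.3 mm remains.

Request:
play_rows:
  commands:
    - [[0,-1,0],[0,0,0],1]
    - [[0,-2,0],[0,0,0],1]
    - [[0,-3,0],[0,0,0],1]
    - [[0,-4.2,0],[0,0,0],1]
    - [[0,-4.2,0],[0,0,0],1]

```text
time_s: 13.98
tool_pos: [516.0, -154.3, 73.8]
tool_rot: [[0.026, 1.0, 0.005], [1.0, -0.026, -0.001], [-0.001, 0.005, -1.0]]
wrist_force: [8.2, -1.4, 0.2]
grip_width: 23.3
grip_force: 78.7
```

Request:
play_rows:
  commands:
    - [[0,0,0],[0,0,0],1]
    - [[0,0,0],[0,0,0],1]
    - [[0,0,0],[0,0,0],1]
    - [[0,0,0],[0,0,0],1]
    - [[0,0,0],[0,0,0],1]

```text
time_s: 14.4
tool_pos: [516.1, -154.4, 73.8]
tool_rot: [[0.026, 1.0, 0.005], [1.0, -0.026, -0.001], [-0.001, 0.005, -1.0]]
wrist_force: [8.1, -1.2, -0.6]
grip_width: 23.4
grip_force: 78.7
```

```bash
python3 - <<'E'
from h import *
cp('w6')
f=np.load('pics/w6.npz');Q=f['Q'];p=f['p']
m=S(Q,-56,-43,-45,-10,60.5,70)
for r in range(150,250,2):
    c=np.where(m[r])[0]
    if len(c): print(r,c[0],c[-1],Q[r,c].mean(0).round(1),end=' | ')
r0,c0=130,340
cv2.imwrite('pics/w6z.png',cv2.resize(p[r0:r0+100,c0:c0+130],None,fx=6,fy=6,interpolation=cv2.INTER_NEAREST)[:,:,::-1])
E
```

```text
tool box -1.3053621928605392 -57.48486315747938 73.76858051313897 [ 9.4 -0.7  0.1] 23.35152047979451 78.68710923939943
[(-28, 46), (-27, 54), (-26, 52), (-25, 38)]
clip body 659 [-61.7 -26.6  63.5] ((-61.74220275878906, -26.29354476928711), (11.455912590026855, 10.461223602294922), 0.40035802125930786)
176 384 385 [-56.  -31.   60.9] | 178 393 400 [-55.6 -26.4  64.3] | 180 393 400 [-54.8 -26.5  64.8] | 182 393 400 [-53.9 -26.4  64.4] | 184 393 399 [-53.1 -26.6  64.4] | 186 393 399 [-52.3 -26.6  64.6] | 188 393 400 [-51.5 -26.4  64.9] | 190 394 402 [-50.7 -25.8  65.3] | 192 394 402 [-49.9 -25.9  65.9] | 194 394 402 [-49.1 -25.8  65.7] | 196 394 401 [-48.1 -25.9  65.3] | 198 394 401 [-47.3 -25.9  65.6] | 200 394 401 [-46.5 -25.9  65.6] | 202 394 401 [-45.6 -25.9  65.7] | 204 394 401 [-44.7 -25.8  65.5] | 206 352 430 [-43.3 -26.2  62.7] | 208 396 400 [-43.1 -25.4  66. ] |
```

View pics/w6z.png

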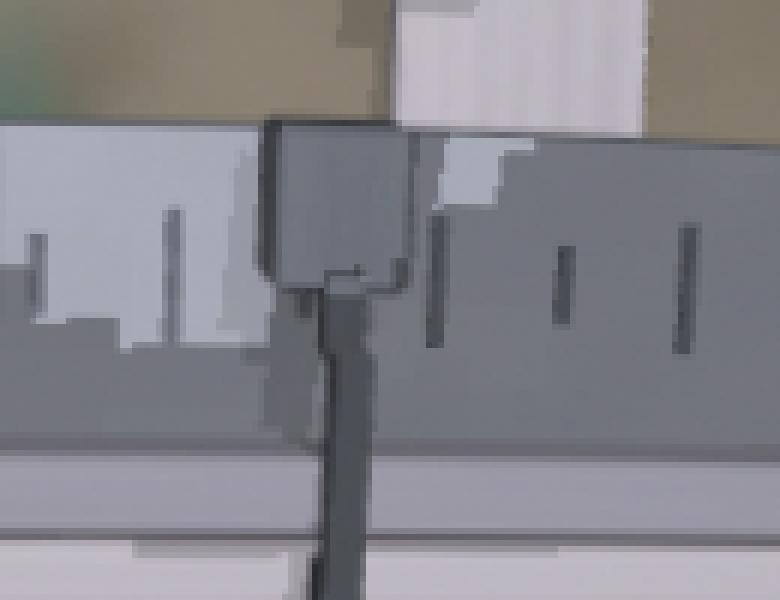

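The pointer (columns 394–402) now meets the clip tip (393–400), about 0.5 mm short. One small trim, then a check.

Request:
play_rows:
  commands:
    - [[0,-0.3,0],[0,0,0],1]
    - [[0,-0.5,0],[0,0,0],1]
    - [[0,-0.5,0],[0,0,0],1]
    - [[0,-0.5,0],[0,0,0],1]
    - [[0,-0.5,0],[0,0,0],1]

```text
time_s: 14.87
tool_pos: [515.6, -154.3, 73.7]
tool_rot: [[0.026, 1.0, 0.005], [1.0, -0.026, -0.001], [-0.001, 0.005, -1.0]]
wrist_force: [9.0, -1.0, -1.2]
grip_width: 24.1
grip_force: 78.7
```

Request:
play_rows:
  commands:
    - [[0,0,0],[0,0,0],1]
    - [[0,0,0],[0,0,0],1]
    - [[0,0,0],[0,0,0],1]
    - [[0,0,0],[0,0,0],1]
    - [[0,0,0],[0,0,0],1]

```text
time_s: 15.28
tool_pos: [515.6, -154.3, 73.8]
tool_rot: [[0.026, 1.0, 0.005], [1.0, -0.026, -0.001], [-0.001, 0.005, -1.0]]
wrist_force: [9.0, -1.0, -0.9]
grip_width: 23.8
grip_force: 78.7
```

```bash
python3 - <<'E'
from h import *
cp('w7')
Q=np.load('pics/w7.npz')['Q']; m=S(Q,-56,-43,-45,-10,63,70)
for n,a,b in(('tip',-55.5,-51.5),('ptr',-50.3,-45)):
    q=Q[m&(Q[...,0]>a)&(Q[...,0]<b)]; print(n,len(q),q.mean(0).round(2),np.percentile(q[:,1],[2,98]).round(2))
# lid through the open aperture, tray handle
p,Q=boxcloud('scene'); rep('handle',Q[S(Q,-160,-100,-30,30,45,60)])
h=cv2.cvtColor(p,cv2.COLOR_RGB2HSV); y=(h[...,0]>12)&(h[...,0]<28)&(h[...,1]>90)&S(Q,-60,60,-60,75,0,30); rep('lid px',Q[y])
E
```

```text
tool box -1.3294941089810164 -57.96009640084384 73.7454320318074 [ 8.3 -1.1 -1. ] 24.13728567249773 78.65657240152359
[(-28, 66), (-27, 51), (-26, 55), (-25, 25)]
clip body 661 [-61.7 -26.6  63.6] ((-61.730323791503906, -26.308048248291016), (11.438302993774414, 10.434544563293457), 0.18365752696990967)
tip 75 [-53.49 -26.39  64.54] [-27.73 -24.78]
ptr 103 [-47.73 -26.3   65.45] [-27.8  -24.55]
handle 81 [-128.9    6.4   52.5] ((-127.6097183227539, 4.95396614074707), (12.618531227111816, 31.216285705566406), 89.84745025634766)
lid px 181 [20.9  8.7 14.8] ((22.406963348388672, 8.187204360961914), (40.23765563964844, 41.681270599365234), 87.57457733154297)
```

Pointer and tip agree within 0.1 mm. The lid is visible through the opening, the tray is still home and the knob is held, so I'm handing in.

```bash
python3 -c "
from station import r
print(r.close_job())"
```

```text
the job is handed in; nothing more can be done
None
```

I handed the job in at about 15.4 s of the 58 s: the tray is home against the stop and released, and the shutter is held with its pointer within about 0.1 mm of the index clip; the lid was last seen in the pan, but I didn't re-check the pin after the tray went in.

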